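# Top up the coffee capsule tube to its mark

## Robot

A 7-joint arm with a two-finger parallel gripper is mounted at the origin on the work surface. World frame = base frame: x ahead of the robot, y to its left, z up, the work surface at z = 0. Lengths are in m, angles in rad, forces in N, time in s.
With the tool pointing down it reaches from about 0.425 to 0.875 m from the base axis. Payload 4.7 kg.
Tool frame: the origin (TCP) lies on the centre line of the jaws, within the pads' length; the fingertips stand 8 mm ahead of it and the grasp point (between the pads) lies 11 mm behind it; z points along the fingers, y is the direction in which the jaws open and shut (so a half turn about z gives the same grasp; the last joint's range is limited). The gripper opens to 87 mm and grips with 3 to 60 N. Pads are 19 mm wide; open, the fingers measure 117 mm over their backs; the gripper's body (75 mm by 190 mm) begins 51 mm behind the grasp point.
Start: joints at [-1.091, 0.321, -0.07, 1.45, 0.023, 1.371, -0.057], TCP at [0.292, 0.581, 0.231] pointing down, gripper open.
Joint ranges: [-2.86, 2.86], [-0.3, 2.09], [-1.38, 1.24], [0.06, 2.45], [-1.56, 4.7], [0.09, 2.05], [-2.69, 2.69]. Speed limits (rad/s): [2.57, 2.57, 3.14, 3.14, 3.14, 3.14, 3.14].

## Interface

Orientations are given as a unit quaternion [x, y, z, w].
In Python, from rig import ctrl gives the robot as it stands. The module is installed in compiled form; this text tells all that it offers.
- The arm moves only by the tool move_arm, never from a script. Its argument "steps" is one flat list of numbers, 7 for each row, row after row: the shift along the tool's x, y, z in m, then the turn, a rotation vector about the tool's x, y, z in rad, then the closure in counts, from 0 (fully open) to 255 (shut). In form: [tx, ty, tz, wx, wy, wz, gripper, tx, ty, tz, wx, wy, wz, gripper, ...]. A call has exactly 8 rows; each row shifts and turns the pose as measured when the row begins, along the tool's axes as they then stand; what a row does not reach is not made up. A row lasts 1/10 s, in which the tool goes at most 50 mm and 8.59 degrees, less where a joint would pass 70% of its speed; a pose out of reach is approached as far as the arm can. A call with a gripper value outside its range is refused whole. The fingers move at their own pace and stop on an object; "squeeze" is the grip in N (left out, the last holds). Time passes only in rows, so rows that do not move let the fingers close, or fill a call up. It gives the time, the measured TCP pose, the force and the opening at its end, in the units of the state.
- ctrl.observe(): the state, without advancing time (a new reading comes with each control period).
- ctrl.camera(name): name is "scene" or "top" or "wrist"; returns a dict with "color" (400x640x3 uint8, blue, green, red), "depth" (400x640 float32, m along the optical axis (not along the pixel's ray), 0 where there is no reading), "intrinsics" (3x3 intrinsics, pixels), "dist_coeffs" ([k1, k2, p1, p2, k3] as OpenCV has them; the pictures are not rectified), "position" and "orientation" of the camera in the world; the wrist camera has in their place "T_tool_cam" (4x4, takes a point from camera to tool coordinates, whose origin is the TCP and whose axes are the flange's). Camera axes: x right, y down, z forward; pixel columns grow to the right and rows downward; lengths in m; the calibration is good to about 2 mm. A picture is of the moment at which its call begins: read the wrist's pose just before it.
- ctrl.finish_job(): hands the job in, once; it reports no verdict.
Trained networks look in a picture, given as the dict that the camera call returned (one of the last four; its "shot" number tells which), for a name from the list of things; names that differ only in an ending like _2 or _b are one class to them, and where a whole thing is asked for, a point or a joint stands for the part that bears it (a point fixed in the world has none). Each returns a list of dicts, best first, with "confidence" (0 to 1); they miss things now and then, are a little off and sometimes report something else, mostly with a low value. They report only what shows in the picture. A call takes as long as a camera call. They do not tell look-alikes from the thing itself.
- ctrl.masks_of(query, picture): "region" (400x640 bool, what is visible of it).
- ctrl.place_of(query, picture): "point" ([x, y, z] in m, in world coordinates, good to about 4 mm: a listed point, or the origin of a listed thing).
The state is a dict: "clock": time; "q": joint angles; "dq": joint speeds; "effort": joint torques, N m; "eef_pos": TCP position; "tcp_rot": TCP orientation; "contact_force": force on the tool from outside, world axes, zero at the start; "ft_torque": the same for the moment, N m; "width": opening from 0.0 (shut) to 1.0 (fully open).
Only numpy, scipy, OpenCV 4.12 (cv2) and the standard library are available. Lean on these libraries where they do the work, as an engineer would, in place of code of your own. Each camera call takes 0.05 s, during which the arm holds its last target. There are 200 camera calls.

## Task

Fill the clear capsule tube up to its red mark with the two brown coffee capsules from the worktop: drop them in one after the other at the mouth of the tube so that they lie flat, one on top of the other. Leave the green tea capsule where it is.

Things in the scene. Friction and masses are not known exactly. Their poses are not given: they have to be found in the camera images.
- brown_a_center (a point): flat round brown (coffee) capsule like a thick disc, 56 mm in diameter and 30 mm high, about 40 g, lying flat on the worktop; this point is its centre, half-way up (15 mm below its top), z along its axis. One of two identical ones, either may go in first
- brown_b_center (a point): flat round brown (coffee) capsule like a thick disc, 56 mm in diameter and 30 mm high, about 40 g, lying flat on the worktop; this point is its centre, half-way up (15 mm below its top), z along its axis. The other of the two
- tube_mark (a point): the capsule tube: an upright round tube of clear plastic, open at the top, fixed to the worktop, outer diameter 84 mm, bore 76 mm (wall 4 mm), with a black rim, light grey floor and flat black foot 104 mm wide, and a red band round it at the marked height. This point lies on the tube's axis at the marked height, 68 mm above the worktop: 60 mm (two capsules) above the tube's flat inner floor and 6 mm below its rim (the rim is 74 mm above the worktop). z is up
- green_center (a point): flat round green (tea) capsule like a thick disc, 56 mm in diameter and 30 mm high, about 40 g, lying flat on the worktop; this point is its centre, half-way up (15 mm below its top), z along its axis. It does not belong in the tube. Also about, not listed: a blue mug 92 mm high, a small steel coffee scoop and a white sugar jar 110 mm high
Not all that is in view belongs to the job. What is shaped like the part that bears brown_b_center but pink is not meant. Leave any orange look-alike of the part that bears brown_a_center alone.

How it is judged:
By the outcome, as a careful person would: the job done as asked, in the order asked, and still so for the second after the job is handed in, with the robot touching nothing.
It also fails if it takes over 54 s, if anything falls off the work surface, if the arm or the gripper's body presses on something with over 40 N, if the wrist force passes 120 N, or if a joint passes its speed limit or range.

## Working session

There is one attempt and no reset: what is moved stays moved. The work goes in short steps, Python scripts to look and compute and a tool call to move; the robot and the scene stay as the last step left them, time stands still between calls to the robot, and variables do not carry over. Pictures are saved under pics/ and viewed, on a budget of 10 in all, crops included, one or two more only if the job needs it, and the job is handed in when it is done.

Besides the shell and the picture viewer there is one more tool, called after "Emit:" as a command line: name --argument value ..., lists and objects as JSON in quotes. move_arm: Moves the arm, as the interface text tells. Its arguments: {"type":"object","properties":{"steps":{"type":"array","items":{"type":"number"}},"squeeze":{"type":"number"}},"required":["steps"]}

```bash
mkdir -p pics; cat > h.py <<'E'
import numpy as np, cv2
from scipy.spatial.transform import Rotation as R
from rig import ctrl
def pose(p):
    return np.array(p["position"]), R.from_quat(p["orientation"]) if np.size(p["orientation"])==4 else R.from_matrix(p["orientation"])
def cloud(p, us, vs):
    """world points of pixels"""
    K=np.array(p["intrinsics"]);d=np.array(p["dist_coeffs"])
    uv=np.stack([us,vs],-1).astype(float).reshape(-1,1,2)
    n=cv2.undistortPoints(uv,K,d)[:,0]
    z=p["depth"][np.asarray(vs),np.asarray(us)]
    c=np.c_[n*z[:,None],z]
    t,r=pose(p)
    return (r.apply(c)+t)[z>0]
E
python3 - <<'E'
from h import *
s=ctrl.observe();print(s)
for n in ("scene","top"):
    p=ctrl.camera(n);cv2.imwrite(f"pics/{n}.png",p["color"])
    print(n,p["position"],p["orientation"],p["shot"])
    for q in ("brown_a_center","green_center","tube_mark"):
        for d in ctrl.place_of(q,p): print(q,np.round(d["point"],4),round(d["confidence"],2))
        if q!="tube_mark":
          for d in ctrl.masks_of(q,p):
            v,u=np.nonzero(d["region"]);w=cloud(p,u,v);print("  mask",u.mean().round(),v.mean().round(),len(u),np.median(p["color"][v,u],0),np.round(np.median(w,0),4),np.round(w.max(0),3),round(d["confidence"],2))
E
```

```text
{'clock': 0.0, 'q': array([-1.090885  ,  0.32183848, -0.0701128 ,  1.45165944,  0.02256615,
        1.37077358, -0.05690747]), 'dq': array([-8.57106202e-04,  1.00466303e-04, -1.39153564e-03, -4.68448024e-04,
        1.49471171e-03, -2.82116224e-05, -3.59140598e-04]), 'effort': array([ 2.69673028e-04, -4.91286170e+01, -4.03829422e-01, -3.12530816e+01,
       -6.39324356e-02,  4.36741544e-02,  1.95212983e-04]), 'eef_pos': array([0.29172734, 0.58026935, 0.22945945]), 'tcp_rot': array([ 2.30784860e-01,  9.73004344e-01, -9.26292203e-04, -1.91869738e-04]), 'contact_force': array([ 0.84305082,  0.74423637, -1.28194506]), 'ft_torque': array([ 0.04006927,  0.01894575, -0.04436388]), 'width': 0.9994220312146604}
scene [1.08841442 0.2774108  0.70773951] [ 0.45908828  0.80609268 -0.32201071 -0.18910751] 1
brown_a_center [ 0.5756 -0.0288  0.0158] 0.73
  mask 296.0 185.0 490 [ 28.  75. 140.] [ 0.5243 -0.116   0.0289] [ 0.542 -0.094  0.033] 0.73
  mask 317.0 218.0 548 [17. 36. 67.] [ 0.5857 -0.0228  0.029 ] [0.605 0.    0.033] 0.66
green_center [ 0.4601 -0.0019  0.0178] 0.86
  mask 352.0 191.0 490 [ 52. 104.  46.] [0.4746 0.0031 0.029 ] [0.493 0.027 0.034] 0.65
tube_mark [ 0.478  -0.3006  0.0703] 0.71
top [ 0.45416456 -0.02337157  0.87051255] [-0.69725551  0.71215229 -0.05034481  0.06433716] 2
brown_a_center [ 0.5146 -0.1247  0.0181] 0.94
brown_a_center [ 0.5744 -0.033   0.0187] 0.59
  mask 332.0 213.0 638 [25. 36. 58.] [ 0.5733 -0.0275  0.0287] [ 0.6   -0.002  0.033] 0.89
  mask 383.0 245.0 736 [ 27.  62. 105.] [ 0.5112 -0.121   0.0284] [ 0.539 -0.095  0.032] 0.58
green_center [ 0.4607 -0.0019  0.0146] 0.57
  mask 319.0 273.0 723 [51. 93. 49.] [ 0.4623 -0.0007  0.0286] [0.493 0.027 0.033] 0.66
tube_mark [ 0.4785 -0.2992  0.0665] 0.61
tube_mark [ 0.5781 -0.0291  0.0163] 0.46
```

View pics/scene.png

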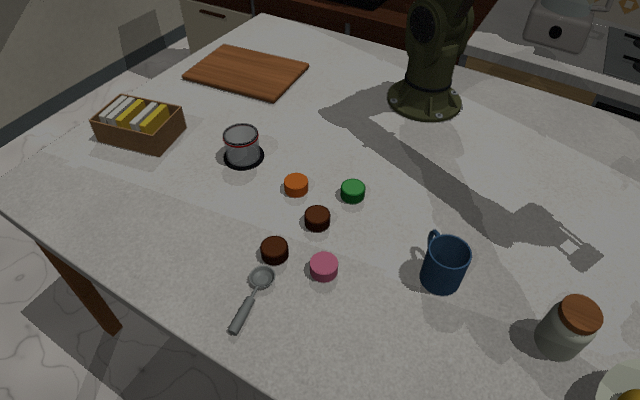

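View pics/top.png

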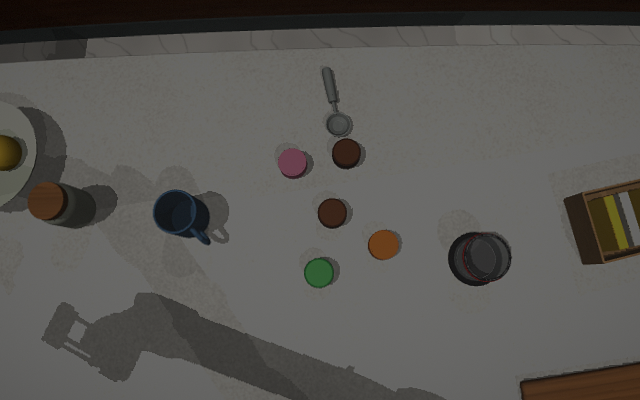

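Scene view: brown discs at (317,218) and (274,250). The orange look-alike is at (296,185), pink at (323,266), green at (352,191) and the tube at (242,146). In the top view the browns are at (332,213) and (346,153). The two dark-brown discs fit "brown (coffee)", because the others are clearly orange, pink and green. I'll confirm that in one crop and measure.

```bash
cat >> h.py <<'E'
def fitcirc(w):
    A=np.c_[2*w[:,:2],np.ones(len(w))];b=(w[:,:2]**2).sum(1)
    s=np.linalg.lstsq(A,b,rcond=None)[0];return s[:2],np.sqrt(s[2]+s[0]**2+s[1]**2)
def discs(p,box=None):
    """brown discs: enclosing circle of the top-face points"""
    hsv=cv2.cvtColor(p["color"],cv2.COLOR_BGR2HSV).astype(int);h,s,v=hsv[...,0],hsv[...,1],hsv[...,2]
    m=((h<15)&(s>110)&(v<105)).astype(np.uint8)
    n,l,st,c=cv2.connectedComponentsWithStats(cv2.morphologyEx(m,cv2.MORPH_OPEN,np.ones((3,3),np.uint8)))
    out=[]
    for i in range(1,n):
        if st[i,4]<150: continue
        vv,uu=np.nonzero(l==i);w=cloud(p,uu,vv)
        t=w[(w[:,2]>.022)&(w[:,2]<.04)]
        if len(t)<100: continue
        (x,y),r=cv2.minEnclosingCircle((t[:,:2]*1000).astype(np.float32))
        out.append((c[i].round(),st[i,4],round(x/1000,4),round(y/1000,4),round(r/1000,4),np.round(t.mean(0),4)))
    return out
E
python3 - <<'E'
from h import *
for n in ("scene","top"):
    p=ctrl.camera(n)
    for d in discs(p): print(n,d)
    v,u=np.mgrid[0:400,0:640];v,u=v.ravel(),u.ravel();k=p["depth"][v,u]>0
    w=cloud(p,u[k],v[k]);k=(np.hypot(w[:,0]-.478,w[:,1]+.3)<.06)&(w[:,2]>.067)&(w[:,2]<.085)
    t=w[k];print("rim",len(t),fitcirc(t),np.median(t[:,2]),t.min(0),t.max(0))
cv2.imwrite("pics/crop.png",cv2.resize(ctrl.camera("top")["color"][110:300,270:525],None,fx=3,fy=3,interpolation=cv2.INTER_CUBIC))
E
```

```text
scene (array([317., 218.]), np.int32(546), 0.5768, -0.0278, 0.0287, array([ 0.5796, -0.026 ,  0.0295]))
scene (array([274., 250.]), np.int32(623), 0.6941, -0.0575, 0.0282, array([ 0.6957, -0.0558,  0.0292]))
rim 294 (array([ 0.48399685, -0.30001454]), np.float64(0.04014252114152735)) 0.07271811576472742 [ 0.44090913 -0.34198236  0.06703302] [ 0.52787838 -0.25795176  0.07722211]
top (array([346., 151.]), np.int32(564), 0.6928, -0.0569, 0.0271, array([ 0.6927, -0.0572,  0.0288]))
top (array([332., 212.]), np.int32(627), 0.5749, -0.0272, 0.027, array([ 0.5747, -0.027 ,  0.0287]))
rim 476 (array([ 0.48239625, -0.29962508]), np.float64(0.03996785537768748)) 0.07180986070470918 [ 0.44011258 -0.34261224  0.06707154] [ 0.52531768 -0.25750357  0.07619051]
```

View pics/crop.png

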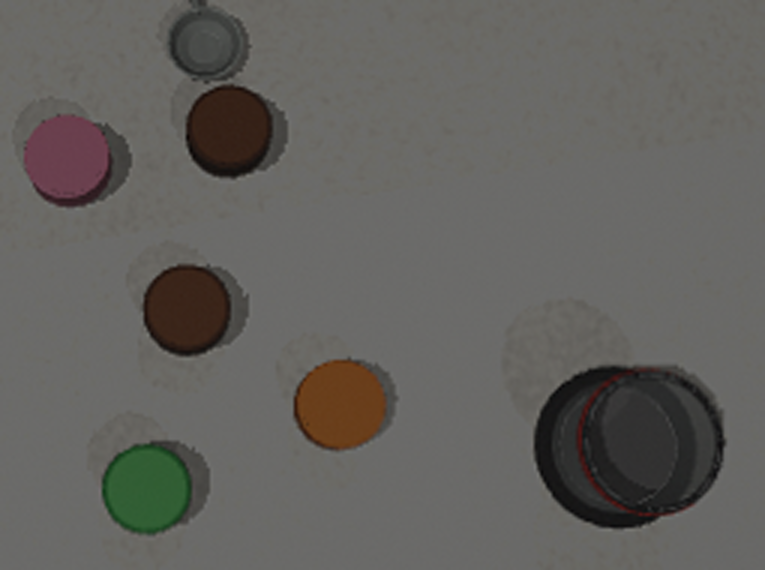

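The crop shows two dark-brown discs at crop (229,130) and (187,308). Orange (340,405), pink and green are clearly different, so I leave them alone. First I turn the jaws to lie along world y and go towards brown A at (0.576,-0.027).

Emit:
move_arm --steps '[0, 0, 0, 0, 0, -0.117, 0, 0, 0, 0, 0, 0, -0.117, 0, 0, 0, 0, 0, 0, -0.117, 0, 0, 0, 0, 0, 0, -0.117, 0, -0.02, -0.044, 0, 0, 0, 0, 0, -0.02, -0.044, 0, 0, 0, 0, 0, -0.02, -0.044, 0, 0, 0, 0, 0, -0.02, -0.044, 0, 0, 0, 0, 0]' --squeeze 20

```text
clock: 1.55
eef_pos: [0.372, 0.4094, 0.2286]
tcp_rot: [-0.019, 1.0, 0.002, -0.002]
contact_force: [0.5, -0.4, 0.1]
width: 0.998
```

Emit:
move_arm --steps '[-0.022, -0.044, 0, 0, 0, 0, 0, -0.022, -0.044, 0, 0, 0, 0, 0, -0.022, -0.044, 0, 0, 0, 0, 0, -0.022, -0.044, 0, 0, 0, 0, 0, -0.022, -0.044, 0, 0, 0, 0, 0, -0.022, -0.044, 0, 0, 0, 0, 0, -0.022, -0.044, 0, 0, 0, 0, 0, -0.022, -0.044, 0, 0, 0, 0.02, 0]'

```text
clock: 2.35
eef_pos: [0.563, 0.0576, 0.2295]
tcp_rot: [-0.01, 1.0, 0.004, 0.002]
contact_force: [1.0, 0.8, -0.3]
width: 1.0
```

```bash
cat >> h.py <<'E'
def wrist():
    s=ctrl.observe();p=ctrl.camera("wrist")
    T=np.eye(4);T[:3,:3]=R.from_quat(s["tcp_rot"]).as_matrix();T[:3,3]=s["eef_pos"]
    T=T@np.array(p["T_tool_cam"]);p["position"]=T[:3,3];p["orientation"]=T[:3,:3]
    return s,p
def go(s,xyz):
    r=R.from_quat(s["tcp_rot"]);ax=r.as_matrix()
    print("tcp",np.round(s["eef_pos"],4),"yaw err y-axis deg",np.degrees(np.arctan2(-ax[0,1],ax[1,1])).round(2),"tilt",np.degrees(np.arccos(-ax[2,2])).round(2),
     "shift tool",np.round(r.inv().apply(np.array(xyz)-s["eef_pos"]),4))
E
python3 - <<'E'
from h import *
s,p=wrist();go(s,[.576,-.027,.1]);cv2.imwrite("pics/w1.png",p["color"])
for d in discs(p): print(d)
E
```

```text
tcp [0.563  0.0576 0.2295] yaw err y-axis deg 1.14 tilt 0.54 shift tool [-0.0109 -0.086   0.1288]
(array([253., 185.]), np.int32(820), 0.5757, -0.0286, 0.0275, array([ 0.5738, -0.0245,  0.03  ]))
```

View pics/w1.png

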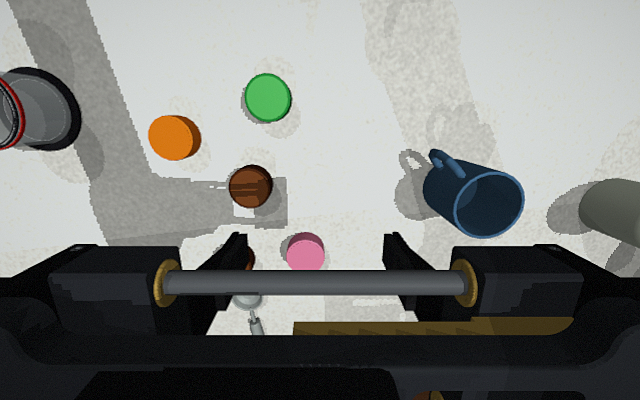

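The wrist view shows brown A at (250,186). It measures (0.576,-0.028), which agrees with the fixed cameras. Next I go above it.

Emit:
move_arm --steps '[-0.004, -0.03, 0.02, 0, 0, 0, 0, -0.004, -0.03, 0.03, 0, 0, 0, 0, -0.004, -0.025, 0.03, 0, 0, 0, 0, 0, 0, 0.03, 0, 0, 0, 0, 0, 0, 0.02, 0, 0, 0, 0, 0, 0, 0, 0, 0, 0, 0, 0, 0, 0, 0, 0, 0, 0, 0, 0, 0, 0, 0, 0, 0]'

```text
clock: 3.2
eef_pos: [0.5837, -0.0456, 0.099]
tcp_rot: [0.001, 1.0, 0.001, 0.007]
contact_force: [-0.8, 0.0, 1.0]
width: 1.001
```

```bash
python3 - <<'E'
from h import *
s,p=wrist();go(s,[.5757,-.0278,.021])
for d in discs(p): print(d)
E
```

```text
tcp [ 0.5837 -0.0456  0.099 ] yaw err y-axis deg -0.08 tilt 0.82 shift tool [0.0091 0.0177 0.0779]
(array([331., 202.]), np.int32(2358), 0.5753, -0.03, 0.0274, array([ 0.5769, -0.0332,  0.0303]))
(array([300., 311.]), np.int32(1513), 0.6926, -0.0598, 0.0278, array([ 0.6851, -0.0617,  0.03  ]))
```

```bash
cat >> h.py <<'E'
DOWN=R.from_quat([0,1,0,0])
def rot(s): print("rotvec",np.round((R.from_quat(s["tcp_rot"]).inv()*DOWN).as_rotvec(),4))
E
python3 - <<'E'
from h import *
s=ctrl.observe();go(s,[.5757,-.0285,.055]);rot(s)
E
```

```text
tcp [ 0.5841 -0.0455  0.0994] yaw err y-axis deg -0.07 tilt 0.88 shift tool [0.0091 0.0169 0.0443]
rotvec [ 0.0012  0.0153 -0.0012]
```

Emit:
move_arm --steps '[0.005, 0.009, 0.01, 0, 0.008, 0, 0, 0.004, 0.008, 0.01, 0, 0.007, 0, 0, 0, 0, 0.01, 0, 0, 0, 0, 0, 0, 0.008, 0, 0, 0, 0, 0, 0, 0.006, 0, 0, 0, 0, 0, 0, 0, 0, 0, 0, 0, 0, 0, 0, 0, 0, 0, 0, 0, 0, 0, 0, 0, 0, 0]'

```text
clock: 4.05
eef_pos: [0.576, -0.0251, 0.0536]
tcp_rot: [-0.001, 1.0, 0.001, 0.001]
contact_force: [0.3, 0.1, 0.7]
width: 0.995
```

```bash
python3 - <<'E'
from h import *
s,p=wrist();go(s,[.5757,-.0285,.021]);rot(s)
for d in discs(p): print(d)
E
```

```text
tcp [ 0.576  -0.0251  0.0536] yaw err y-axis deg 0.08 tilt 0.19 shift tool [ 0.0004 -0.0034  0.0326]
rotvec [0.0021 0.0025 0.0014]
(array([315., 224.]), np.int32(3481), 0.5762, -0.0296, 0.0281, array([ 0.5703, -0.0264,  0.0301]))
```

Emit:
move_arm --steps '[0, -0.003, 0.006, 0, 0, 0, 0, 0, 0, 0.006, 0, 0, 0, 0, 0, 0, 0.006, 0, 0, 0, 0, 0, 0, 0.006, 0, 0, 0, 0, 0, 0, 0.004, 0, 0, 0, 0, 0, 0, 0.002, 0, 0, 0, 0, 0, 0, 0, 0, 0, 0, 0, 0, 0, 0, 0, 0, 0, 0]'

```text
clock: 4.9
eef_pos: [0.5765, -0.0288, 0.0213]
tcp_rot: [-0.0, 1.0, 0.001, 0.002]
contact_force: [0.2, 0.1, 0.5]
width: 0.999
```

Emit:
move_arm --steps '[0, 0, 0, 0, 0, 0, 255, 0, 0, 0, 0, 0, 0, 255, 0, 0, 0, 0, 0, 0, 255, 0, 0, 0, 0, 0, 0, 255, 0, 0, 0, 0, 0, 0, 255, 0, 0, 0, 0, 0, 0, 255, 0, 0, 0, 0, 0, 0, 255, 0, 0, 0, 0, 0, 0, 255]' --squeeze 20

```text
clock: 5.7
eef_pos: [0.5772, -0.0287, 0.0222]
tcp_rot: [-0.0, 1.0, 0.001, 0.003]
contact_force: [0.4, -0.5, -0.1]
width: 0.638
```

Gripped at 0.638 × 87 = 55.5 mm. Now I lift.

Emit:
move_arm --steps '[0, 0, -0.01, 0, 0, 0, 255, 0, 0, -0.02, 0, 0, 0, 255, 0, 0, -0.03, 0, 0, 0, 255, 0, 0, -0.03, 0, 0, 0, 255, 0, 0, -0.025, 0, 0, 0, 255, 0.008, -0.02, -0.01, 0, 0, 0, 255, 0.01, -0.03, 0, 0, 0, 0, 255, 0.01, -0.03, 0, 0, 0, 0, 255]'

```text
clock: 6.5
eef_pos: [0.5498, -0.1053, 0.1565]
tcp_rot: [-0.005, 1.0, 0.002, 0.004]
contact_force: [0.5, -0.3, -0.3]
width: 0.635
```

Emit:
move_arm --steps '[0.012, -0.035, 0, 0, 0, 0, 255, 0.012, -0.035, 0, 0, 0, 0, 255, 0.012, -0.035, 0, 0, 0, 0, 255, 0.01, -0.03, 0, 0, 0, 0, 255, 0.006, -0.02, 0, 0, 0, 0, 255, 0.003, -0.01, 0, 0, 0, 0, 255, 0, 0, 0, 0, 0, 0, 255, 0, 0, 0, 0, 0, 0, 255]'

```text
clock: 7.3
eef_pos: [0.4925, -0.2819, 0.1621]
tcp_rot: [-0.002, 1.0, 0.001, 0.008]
contact_force: [0.1, 0.7, -1.1]
width: 0.642
```

```bash
cat >> h.py <<'E'
def rim(p,c=(.4825,-.2995)):
    v,u=np.mgrid[0:400,0:640];v,u=v.ravel(),u.ravel();w=cloud(p,u,v)
    t=w[(abs(np.hypot(w[:,0]-c[0],w[:,1]-c[1])-.04)<.008)&(w[:,2]>.067)&(w[:,2]<.08)]
    print("rim",len(t),fitcirc(t),np.median(t[:,2]),t.min(0),t.max(0))
E
python3 - <<'E'
from h import *
s,p=wrist();go(s,[.4825,-.2995,.12]);rot(s);print(s["width"])
cv2.imwrite("pics/w2.png",p["color"]);rim(p)
E
```

```text
tcp [ 0.4925 -0.2819  0.1621] yaw err y-axis deg 0.21 tilt 0.89 shift tool [ 0.0107 -0.0177  0.0419]
rotvec [0.0026 0.0153 0.0036]
0.6420093650473228
rim 1320 (array([ 0.48274767, -0.30204436]), np.float64(0.04001585848696286)) 0.07383346886364492 [ 0.44026797 -0.34468959  0.06705272] [ 0.52069545 -0.25916188  0.07622569]
```

View pics/w2.png

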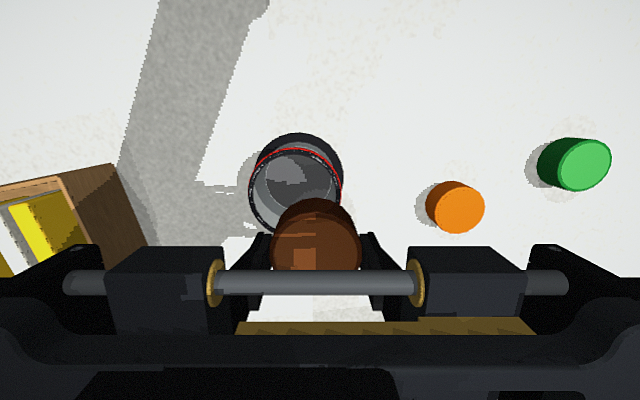

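The capsule is held level at (318,235), with the tube rim at (295,190). I move over the axis at (0.483,-0.301).

Emit:
move_arm --steps '[0.004, -0.008, 0, 0, 0.007, 0, 255, 0.004, -0.008, 0.005, 0, 0.006, 0, 255, 0, -0.001, 0.01, 0, 0, 0, 255, 0, 0, 0.01, 0, 0, 0, 255, 0, 0, 0.005, 0, 0, 0, 255, 0, 0, 0, 0, 0, 0, 255, 0, 0, 0, 0, 0, 0, 255, 0, 0, 0, 0, 0, 0, 255]'

```text
clock: 8.15
eef_pos: [0.4856, -0.295, 0.1276]
tcp_rot: [-0.006, 1.0, 0.003, -0.001]
contact_force: [-0.9, 0.1, -0.3]
width: 0.635
```

```bash
python3 - <<'E'
from h import *
s,p=wrist();go(s,[.483,-.301,.087]);rot(s);rim(p);rim(ctrl.camera("scene"))
E
```

```text
tcp [ 0.4856 -0.295   0.1276] yaw err y-axis deg 0.67 tilt 0.3 shift tool [ 0.0026 -0.0062  0.0406]
rotvec [ 0.0051 -0.0014  0.0116]
rim 1447 (array([ 0.48231942, -0.30229382]), np.float64(0.03973589664596086)) 0.07391173358008526 [ 0.44033755 -0.34548539  0.06704884] [ 0.49983813 -0.25957806  0.07646811]
rim 223 (array([ 0.48470364, -0.29950823]), np.float64(0.03967570465937526)) 0.07256132878121135 [ 0.44191415 -0.34326852  0.0670346 ] [ 0.52772671 -0.25723557  0.07724184]
```

Emit:
move_arm --steps '[0.002, -0.004, 0.008, 0.002, 0, 0.006, 255, 0, -0.002, 0.008, 0.002, 0, 0.005, 255, 0, 0, 0.007, 0, 0, 0, 255, 0, 0, 0.006, 0, 0, 0, 255, 0, 0, 0.005, 0, 0, 0, 255, 0, 0, 0.003, 0, 0, 0, 255, 0, 0, 0, 0, 0, 0, 255, 0, 0, 0, 0, 0, 0, 255]'

```text
clock: 9.05
eef_pos: [0.4835, -0.3016, 0.0874]
tcp_rot: [0.0, 1.0, 0.0, -0.001]
contact_force: [0.6, 0.4, -0.2]
width: 0.64
```

```bash
python3 - <<'E'
from h import *
s=ctrl.observe();go(s,[.483,-.301,.086]);rot(s);print(s["contact_force"])
E
```

```text
tcp [ 0.4835 -0.3016  0.0874] yaw err y-axis deg -0.03 tilt 0.07 shift tool [0.0005 0.0006 0.0014]
rotvec [ 0.0006 -0.0011 -0.0005]
[ 0.55737488  0.39477009 -0.24191153]
```

Centred and level, so I release.

Emit:
move_arm --steps '[0, 0, 0, 0, 0, 0, 0, 0, 0, 0, 0, 0, 0, 0, 0, 0, 0, 0, 0, 0, 0, 0, 0, 0, 0, 0, 0, 0, 0, 0, -0.01, 0, 0, 0, 0, 0, 0, -0.02, 0, 0, 0, 0, 0, 0, -0.03, 0, 0, 0, 0, 0, 0, -0.03, 0, 0, 0, 0]'

```text
clock: 9.85
eef_pos: [0.4817, -0.3006, 0.179]
tcp_rot: [0.0, 1.0, 0.001, -0.003]
contact_force: [0.1, -0.1, -0.9]
width: 1.001
```

Emit:
move_arm --steps '[-0.01, 0.01, 0, 0, 0, 0, 0, -0.025, 0.03, 0, 0, 0, 0, 0, -0.03, 0.035, 0, 0, 0, 0, 0, -0.03, 0.035, 0, 0, 0, 0, 0, -0.03, 0.035, 0, 0, 0, 0, 0, -0.03, 0.035, 0, 0, 0, 0, 0, -0.015, 0.02, 0, 0, 0, 0, 0, 0, 0, 0, 0, 0, 0, 0]'

```text
clock: 10.65
eef_pos: [0.6622, -0.0938, 0.1871]
tcp_rot: [0.003, 1.0, 0.001, 0.003]
contact_force: [-0.1, 0.6, 0.2]
width: 0.999
```

```bash
python3 - <<'E'
from h import *
s,w=wrist();go(s,[.693,-.058,.07]);rot(s)
for d in discs(w): print("wrist",d)
p=ctrl.camera("top");q=ctrl.camera("scene")
for n,x in(("top",p),("scene",q)):
  for d in discs(x): print(n,d)
a=cv2.resize(p["color"][205:305,430:530],(500,500),interpolation=cv2.INTER_CUBIC);b=cv2.resize(q["color"][105:185,200:280],(300,300),interpolation=cv2.INTER_CUBIC)
o=np.zeros((500,800,3),np.uint8);o[:,:500]=a;o[:300,500:]=b;cv2.imwrite("pics/t1.png",np.clip(o*1.6,0,255).astype(np.uint8))
v,u=np.mgrid[0:400,0:640];c=cloud(p,u.ravel(),v.ravel());k=np.hypot(c[:,0]-.483,c[:,1]+.3005)<.022;c=c[k]
print(len(c),np.percentile(c[:,2],[5,25,50,75,95]));A=np.c_[c[:,:2]-c[:,:2].mean(0),np.ones(len(c))];print(np.linalg.lstsq(A,c[:,2],rcond=None)[0])
E
```

```text
tcp [ 0.6622 -0.0938  0.1871] yaw err y-axis deg -0.31 tilt 0.4 shift tool [-0.0298  0.0358  0.1174]
rotvec [ 0.0013  0.0069 -0.0053]
wrist (array([87., 14.]), np.int32(1101), 0.4859, -0.3091, 0.0215, array([ 0.49  , -0.3101,  0.0383]))
wrist (array([344., 209.]), np.int32(1671), 0.6928, -0.0599, 0.0273, array([ 0.6915, -0.0604,  0.0303]))
top (array([480., 258.]), np.int32(597), 0.4823, -0.3001, 0.0264, array([ 0.4823, -0.2991,  0.0366]))
scene (array([274., 250.]), np.int32(631), 0.6943, -0.0577, 0.0281, array([ 0.6959, -0.0559,  0.0292]))
442 [0.03446682 0.03571976 0.03657736 0.03771521 0.03885405]
[0.00036653 0.00055084 0.03664079]
```

View pics/t1.png

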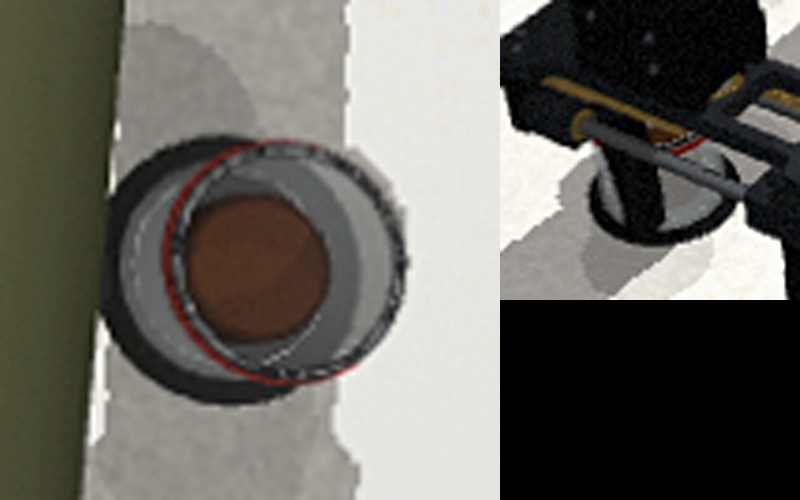

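The first capsule (258,268 in the left crop) lies flat on the tube floor: plane slope about 0 and top near 37–38 mm. Next is brown B at (0.6935,-0.0585).

Emit:
move_arm --steps '[-0.012, 0.014, 0.02, 0, 0.004, 0, 0, -0.012, 0.014, 0.025, 0, 0.003, -0.005, 0, -0.004, 0.005, 0.025, 0, 0, 0, 0, 0, 0, 0.02, 0, 0, 0, 0, 0, 0, 0.015, 0, 0, 0, 0, 0, 0, 0.008, 0, 0, 0, 0, 0, 0, 0, 0, 0, 0, 0, 0, 0, 0, 0, 0, 0, 0]'

```text
clock: 11.6
eef_pos: [0.6843, -0.0879, 0.0764]
tcp_rot: [0.016, 1.0, -0.005, 0.002]
contact_force: [-0.5, -0.0, -0.5]
width: 1.005
```

```bash
python3 - <<'E'
from h import *
s,p=wrist();go(s,[.6935,-.0585,.021]);rot(s)
for d in discs(p): print(d)
E
```

```text
tcp [ 0.6843 -0.0879  0.0764] yaw err y-axis deg -1.88 tilt 0.58 shift tool [-0.008   0.0302  0.0551]
rotvec [-0.0097  0.0031 -0.0329]
(array([264.,  14.]), np.int32(792), 0.5344, -0.1226, 0.0183, array([ 0.5392, -0.1209,  0.0262]))
(array([352., 227.]), np.int32(3768), 0.693, -0.06, 0.0274, array([ 0.6912, -0.0608,  0.0303]))
```

Emit:
move_arm --steps '[-0.003, 0.009, 0, -0.005, 0.002, -0.012, 0, -0.003, 0.009, 0, -0.005, 0.001, -0.012, 0, -0.002, 0.007, 0.004, 0, 0, -0.008, 0, 0, 0.004, 0.006, 0, 0, 0, 0, 0, 0, 0.004, 0, 0, 0, 0, 0, 0, 0, 0, 0, 0, 0, 0, 0, 0, 0, 0, 0, 0, 0, 0, 0, 0, 0, 0, 0]'

```text
clock: 12.45
eef_pos: [0.6956, -0.0549, 0.064]
tcp_rot: [-0.002, 1.0, 0.001, 0.002]
contact_force: [-0.4, -0.0, 0.6]
width: 1.001
```

```bash
python3 - <<'E'
from h import *
s,p=wrist();go(s,[.6935,-.0585,.021]);rot(s);print(np.round(s["q"],2))
for d in discs(p): print(d)
E
```

```text
tcp [ 0.6956 -0.0549  0.064 ] yaw err y-axis deg 0.25 tilt 0.28 shift tool [ 0.0023 -0.0037  0.043 ]
rotvec [0.0019 0.0045 0.0043]
[-0.23  0.55  0.38  1.51 -0.22  1.11  1.76]
(array([311., 222.]), np.int32(4260), 0.693, -0.06, 0.0276, array([ 0.6916, -0.0597,  0.0303]))
```

Emit:
move_arm --steps '[0.002, -0.004, 0.008, 0, 0.004, 0.004, 0, 0, 0, 0.008, 0, 0, 0, 0, 0, 0, 0.008, 0, 0, 0, 0, 0, 0, 0.007, 0, 0, 0, 0, 0, 0, 0.005, 0, 0, 0, 0, 0, 0, 0.003, 0, 0, 0, 0, 0, 0, 0, 0, 0, 0, 0, 0, 0, 0, 0, 0, 0, 0]'

```text
clock: 13.3
eef_pos: [0.6928, -0.0605, 0.0206]
tcp_rot: [0.001, 1.0, 0.001, -0.001]
contact_force: [-0.1, 0.1, 0.0]
width: 1.002
```

```bash
python3 - <<'E'
from h import *
s=ctrl.observe();go(s,[.6935,-.059,.021]);rot(s)
E
```

```text
tcp [ 0.6928 -0.0605  0.0206] yaw err y-axis deg -0.1 tilt 0.1 shift tool [-0.0007  0.0015 -0.0004]
rotvec [ 0.0013 -0.0012 -0.0018]
```

Emit:
move_arm --steps '[0, 0.001, 0, 0, 0, 0, 255, 0, 0, 0, 0, 0, 0, 255, 0, 0, 0, 0, 0, 0, 255, 0, 0, 0, 0, 0, 0, 255, 0, 0, 0, 0, 0, 0, 255, 0, 0, 0, 0, 0, 0, 255, 0, 0, 0, 0, 0, 0, 255, 0, 0, 0, 0, 0, 0, 255]' --squeeze 20

```text
clock: 14.1
eef_pos: [0.6938, -0.0593, 0.0221]
tcp_rot: [0.001, 1.0, 0.001, 0.001]
contact_force: [-0.1, 0.4, 0.8]
width: 0.635
```

Emit:
move_arm --steps '[0, 0, -0.01, 0, 0, 0, 255, 0, 0, -0.02, 0, 0, 0, 255, 0, 0, -0.03, 0, 0, 0, 255, 0, 0, -0.03, 0, 0, 0, 255, 0, 0, -0.025, 0, 0, 0, 255, 0.016, -0.02, -0.01, 0, 0, 0, 255, 0.025, -0.029, 0, 0, 0, 0, 255, 0.025, -0.029, 0, 0, 0, 0, 255]'

```text
clock: 14.9
eef_pos: [0.63, -0.1322, 0.1561]
tcp_rot: [-0.005, 1.0, 0.002, 0.003]
contact_force: [-0.8, -0.2, 0.4]
width: 0.638
```

Emit:
move_arm --steps '[0.028, -0.032, 0, 0, 0, 0, 255, 0.028, -0.032, 0, 0, 0, 0, 255, 0.028, -0.032, 0, 0, 0, 0, 255, 0.02, -0.023, 0, 0, 0, 0, 255, 0.012, -0.014, 0, 0, 0, 0, 255, 0.006, -0.007, 0, 0, 0, 0, 255, 0, 0, 0, 0, 0, 0, 255, 0, 0, 0, 0, 0, 0, 255]'

```text
clock: 15.7
eef_pos: [0.5013, -0.285, 0.1625]
tcp_rot: [0.0, 1.0, 0.001, 0.008]
contact_force: [0.8, 1.8, -0.7]
width: 0.638
```

```bash
python3 - <<'E'
from h import *
s=ctrl.observe();go(s,[.483,-.301,.12]);rot(s)
E
```

```text
tcp [ 0.5013 -0.285   0.1625] yaw err y-axis deg -0.01 tilt 0.87 shift tool [ 0.0189 -0.0161  0.0422]
rotvec [ 0.0015  0.015  -0.0003]
```

Emit:
move_arm --steps '[0.007, -0.006, 0, 0, 0.008, 0, 255, 0.007, -0.006, 0, 0, 0.007, 0, 255, 0.003, -0.003, 0.008, 0, 0, 0, 255, 0, 0, 0.012, 0, 0, 0, 255, 0, 0, 0.01, 0, 0, 0, 255, 0, 0, 0.004, 0, 0, 0, 255, 0, 0, 0, 0, 0, 0, 255, 0, 0, 0, 0, 0, 0, 255]'

```text
clock: 16.5
eef_pos: [0.4853, -0.2963, 0.1232]
tcp_rot: [-0.004, 1.0, 0.002, -0.002]
contact_force: [0.3, 0.1, -0.0]
width: 0.638
```

```bash
python3 - <<'E'
from h import *
s,p=wrist();go(s,[.483,-.301,.087]);rot(s);rim(p);cv2.imwrite("pics/w3.png",p["color"])
E
```

```text
tcp [ 0.4853 -0.2963  0.1232] yaw err y-axis deg 0.43 tilt 0.31 shift tool [ 0.0022 -0.0048  0.0362]
rotvec [ 0.0035 -0.0042  0.0076]
rim 1480 (array([ 0.48227462, -0.30223167]), np.float64(0.03972522651804708)) 0.07388677843821516 [ 0.44036687 -0.34576686  0.06702815] [ 0.49762234 -0.2593259   0.07634316]
```

View pics/w3.png

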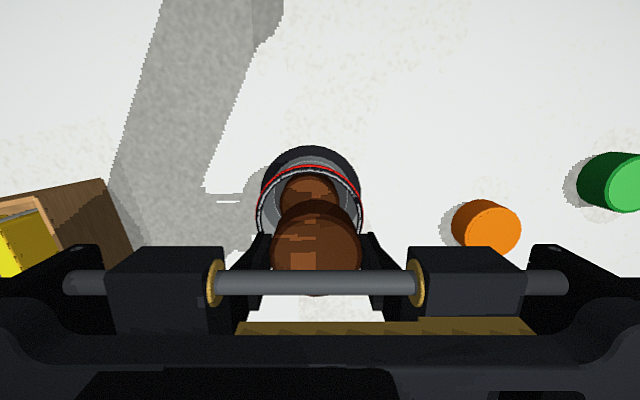

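The second capsule is held level at (315,238). The first is in the tube at (307,190), with the rim around it. I lower the second one over the axis.

Emit:
move_arm --steps '[0.002, -0.003, 0.008, 0.002, -0.002, 0.004, 255, 0, -0.001, 0.008, 0.001, -0.002, 0.003, 255, 0, 0, 0.007, 0, 0, 0, 255, 0, 0, 0.005, 0, 0, 0, 255, 0, 0, 0.004, 0, 0, 0, 255, 0, 0, 0.002, 0, 0, 0, 255, 0, 0, 0, 0, 0, 0, 255, 0, 0, 0, 0, 0, 0, 255]'

```text
clock: 17.35
eef_pos: [0.4837, -0.3008, 0.0868]
tcp_rot: [-0.0, 1.0, -0.0, 0.001]
contact_force: [-0.3, -0.9, -0.9]
width: 0.639
```

```bash
python3 - <<'E'
from h import *
s=ctrl.observe();go(s,[.483,-.301,.086]);rot(s);print(s["contact_force"])
E
```

```text
tcp [ 0.4837 -0.3008  0.0868] yaw err y-axis deg 0.01 tilt 0.08 shift tool [ 0.0007 -0.0002  0.0008]
rotvec [-0.0002  0.0014  0.0001]
[-0.32601597 -0.88866707 -0.91508176]
```

Centred and level. I release, rise and back away.

Emit:
move_arm --steps '[0, 0, 0, 0, 0, 0, 0, 0, 0, 0, 0, 0, 0, 0, 0, 0, 0, 0, 0, 0, 0, 0, 0, 0, 0, 0, 0, 0, 0, 0, -0.01, 0, 0, 0, 0, 0, 0, -0.02, 0, 0, 0, 0, 0, 0, -0.03, 0, 0, 0, 0, 0, 0, -0.03, 0, 0, 0, 0]'

```text
clock: 18.15
eef_pos: [0.4815, -0.2996, 0.1782]
tcp_rot: [0.0, 1.0, 0.001, -0.002]
contact_force: [-0.5, -0.6, 0.4]
width: 0.997
```

Emit:
move_arm --steps '[-0.01, 0.015, -0.02, 0, 0, 0, 0, -0.02, 0.035, -0.01, 0, 0, 0, 0, -0.02, 0.04, 0, 0, 0, 0, 0, -0.02, 0.04, 0, 0, 0, 0, 0, -0.02, 0.04, 0, 0, 0, 0, 0, -0.02, 0.04, 0, 0, 0, 0, 0, -0.01, 0.02, 0, 0, 0, 0, 0, 0, 0, 0, 0, 0, 0, 0]'

```text
clock: 18.95
eef_pos: [0.6099, -0.0667, 0.2242]
tcp_rot: [0.004, 1.0, -0.001, 0.008]
contact_force: [-0.6, 0.7, -0.9]
width: 1.001
```

```bash
python3 - <<'E'
from h import *
s=ctrl.observe();print(s["eef_pos"],s["contact_force"])
p=ctrl.camera("top");q=ctrl.camera("scene")
for d in ctrl.place_of("green_center",p)+ctrl.place_of("green_center",q): print("green",np.round(d["point"],4),round(d["confidence"],2))
a=cv2.resize(p["color"][205:305,430:530],(400,400),interpolation=cv2.INTER_CUBIC);b=cv2.resize(q["color"][105:205,200:300],(400,400),interpolation=cv2.INTER_CUBIC)
cv2.imwrite("pics/t2.png",np.clip(np.hstack([a,b])*1.5,0,255).astype(np.uint8))
for x in (p,q):
  v,u=np.mgrid[0:400,0:640];c=cloud(x,u.ravel(),v.ravel());c=c[np.hypot(c[:,0]-.483,c[:,1]+.3005)<.02]
  print(len(c),np.percentile(c[:,2],[5,25,50,75,95]));A=np.c_[c[:,:2]-c[:,:2].mean(0),np.ones(len(c))];print(np.linalg.lstsq(A,c[:,2],rcond=None)[0])
E
```

```text
[ 0.60988911 -0.06666634  0.22421846] [-0.64501921  0.72839254 -0.90234386]
green [ 0.4619 -0.0038  0.0172] 0.8
393 [0.06449833 0.06580105 0.06662317 0.06753743 0.06877548]
[-0.00203081  0.00557896  0.06667435]
129 [0.06699886 0.06793604 0.06875874 0.0694185  0.07053242]
[-0.00331651  0.00451722  0.06873828]
```

View pics/t2.png

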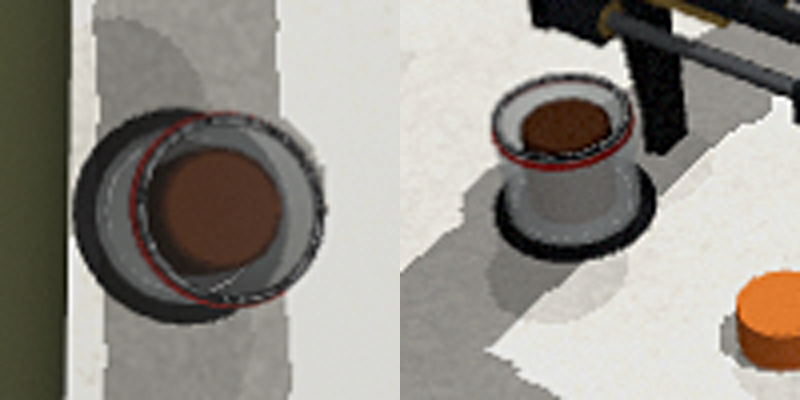

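The second capsule lies flat in the tube (left crop 220,210; right crop 567,125). Its top is at 66.6–68.7 mm, level with the red mark, and its slope is under 0.4°. Green has not moved, so I hand in.

```bash
python3 -c "
from rig import ctrl
print(ctrl.finish_job())"
```

```text
the job is handed in; nothing more can be done
None
```

Both brown capsules are in the clear tube, lying flat one on top of the other, and I handed the job in at about 19 s on the robot's clock, well under the 54 s limit.

- **Fill height:** the upper capsule's top measured 66.6 mm in the top camera and 68.7 mm in the scene camera, against the 68 mm mark. The 2 mm gap between the cameras is within their calibration.
- **Flatness:** the upper capsule tilts less than 0.4°. The lower one measured flat when checked after its own drop.
- **Other things:** the green capsule was found where it started, by the top camera only; the scene camera's network did not report it at the end. I never reached for the orange or pink look-alikes.
- **Robot:** it was clear of everything, with the gripper open, and the force readings I saw stayed under about 3 N.

No check failed. The position estimates of the tube axis differed by about 3 mm between cameras, so I aimed at the middle of them.

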